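Hold the card terminal out to the guest

ROBOT

A 6-joint arm with a two-finger parallel gripper is mounted at the origin on the work surface. World frame = base frame: x ahead of the robot, y to its left, z up, the work surface at z = 0. Lengths are in m, angles in rad, forces in N, time in s.
With the tool pointing down it reaches from about 0.275 to 0.825 m from the base axis. Payload 4.9 kg.
Tool frame: the origin (TCP) lies midway between the tips of the shut fingers; the grasp point (between the pads) lies 19 mm behind it (grip_point_offset is the distance from the TCP to the grasp point, in m); z points along the fingers, x is the direction in which the jaws open and shut, and the axes are right-handed (so a half turn about z gives the same grasp; the last joint's range is limited). The gripper opens to 85 mm and grips with 20 to 120 N. Pads are 22 mm wide; open, the fingers measure 114 mm over their backs; the gripper's body (76 mm by 85 mm) begins 54 mm behind the grasp point. The pads swing forward as they close: fully open they stand 13 mm farther back than shut.
Start: joints at [-1.349, 0.326, -0.193, 1.052, 0, 1.437], TCP at [0.192, -0.516, 0.231] pointing down, gripper open.
Joint ranges: [-2.65, 2.65], [-0.97, 1.79], [-1.3, 1.35], [-1.93, 2.1], [-1.47, 1.37], [-3.14, 3.14]. Speed limits (rad/s): [2.57, 2.57, 3.14, 3.14, 3.14, 3.14].

INTERFACE

Orientations are given as a rotation vector (axis times angle).
In Python, from cell import * gives the robot as it stands. Calls block until the motion is done:
- movep(position, orientation): joint-space move of the TCP to a pose.
- move_l(position, velocity=0.15, rot=None, until_force=None): straight line of the TCP; rot=None keeps the orientation; velocity is the mean speed in m/s. With until_force (N) it stops when the force on the tool has changed by that much, and returns True; else False.
- set_joints(angles): joint-space move.
- let_go() and grab(newtons=None): open the fingers fully, or close them until they stop; newtons is the grip in N (None keeps the last).
- sleep(seconds).
- ik(position, orientation): joint angles nearest the present ones, or None.
- get_state(): the state.
- grab_frame(name): name is "scene" or "top" or "wrist"; returns a dict with "img" (480x640x3 uint8, red, green, blue), "fx", "fy", "cx", "cy" (pixels), "cam_to_world" (4x4, takes a point from camera to world coordinates); the wrist camera has in their place "T_tool_cam" (4x4, takes a point from camera to tool coordinates, whose origin is the TCP and whose axes are the tool frame's). Camera axes: x right, y down, z forward; pixel columns grow to the right and rows downward; lengths in m; the calibration is good to about 2 mm. A picture is of the moment at which its call begins: read the wrist's pose just before it. There is no depth.
A pose or a line that the arm cannot do raises MotionError and nothing moves.
- sign_off(): hands the job in, once; it reports no verdict.
Trained networks look in the newest picture that a camera, given by its name, has taken for a name from the list of things; names that differ only in an ending like _2 or _b are one class to them, and where a whole thing is asked for, a point or a joint stands for the part that bears it (a point fixed in the world has none). Each returns a list of dicts, best first, with "score" (0 to 1); they miss things now and then, are a little off and sometimes report something else, mostly with a low value. They report only what shows in the picture. A call takes as long as a camera call. They do not tell look-alikes from the thing itself.
- spot_in(camera, name): "centre" ([column, row] in pixels, amid what is visible of it).
- silhouettes(camera, name): "mask" (480x640 bool, what is visible of it) and "centre" ([column, row] in pixels, amid what is visible of it).
- tip_of(camera, name): "centre" ([column, row] in pixels: a listed point, or the origin of a listed thing).
The state is a dict: "clock": time; "q": joint angles; "joint_velocities": joint speeds; "tau": joint torques, N m; "position": TCP position; "eef_rot": TCP orientation; "contact_force": force on the tool from outside, world axes, zero at the start; "wrist_torque": the same for the moment, N m; "finger_gap": opening from 0.0 (shut) to 1.0 (fully open).
Only numpy, scipy, OpenCV 4.12 (cv2) and the standard library are available. Lean on these libraries where they do the work, as an engineer would, in place of code of your own. Each camera call takes 0.05 s, during which the arm holds its last target.

TASK

A guest at the bar wants to pay: lift the card terminal out of its charging dock and hold it out over the middle of that guest's bill tray, about 20 cm above the counter (to the middle of the terminal), with the display turned to the guest on the far side of the counter, square to the tray, and leaned back halfway between lying flat and standing upright, keypad end lower and towards the guest. Finish while holding it still there in the gripper, for the guest to tap the card: do not put it down or let go. Leave the bill tray and everything else on the counter where it is.

Things in the scene. Friction and masses are not known exactly. Their poses are not given: they have to be found in the camera images.
- terminal: loose black card terminal, 160 mm long, 66 mm wide (flat parallel sides), 0.26-0.43 kg. Origin mid length and width, 15 mm below the front face; x along its length to the printer (head) end, z out of the display. Keypad part x -82 to 20, z -15 to 15; printer head x 20 to 78, z -30 to 18 mm. Starts in the dock leaning 60 degrees from horizontal, head up, z to the dock's front
- terminal_grip (a point): point inside the terminal, on its long axis, 22 mm from its origin towards the head, close to its centre of mass (within 6 mm): midway between the side faces, a good place to grip across the 66 mm width
- terminal_foot (a point): middle of the terminal's keypad end face, 82 mm from its origin along its -x; axes as the terminal's
- terminal_head (a point): middle of the terminal's printer end, 78 mm from its origin along its +x; axes as the terminal's
- dock: black charging dock, fixed: foot 124 x 100 x 20 mm, origin under its middle, front = -x; leaning back rest 60 wide. The terminal's foot end stands in a pocket (79 wide outside), 2.5 play beside, 3 mm in front; the front lip covers its lowest 8 mm, the side cheeks its lowest 34. Not latched: draw it out along the terminal's own +x (up and to the back) for the first 40 mm
- tray: the paying guest's steel bill tray with a paper bill and two coins, 125 x 190 mm, rim 14 mm high, loose. Origin in the middle of its underside, z up, x (the short side) points away from the robot to the guest on the far side of the counter, y along its long side.
- saucer: bystander: white saucer, 136 mm across, 16 mm high, with a spoon lying on it, at the other guest's place; origin under its middle
- cup: bystander: white coffee cup standing on the saucer, 80 mm across, 62 mm high; origin under its middle
- router: bystander: white wireless router, body 120 x 200 x 21 mm, four upright aerials up to 187 mm high along its back edge; origin under the middle of its body
- sugar: bystander: glass sugar jar with steel cap, 72 mm across, 135 mm high; origin under its middle
- roll: bystander: spare roll of receipt paper standing on end, 56 mm across, 57 mm high; origin under its middle
Mind the look-alikes: they are no part of the job. What is shaped like the dock but turquoise is not meant.

How it is judged:
On the way:
1. the terminal is in the gripper, out of its dock and clear of it (contact force between terminal and the fingers above 1 N and contact force between terminal and dock below 0.1 N and distance of terminal from where it was at the start of the episode above 0.05 m), for 0.2 s.
At the end, for the whole second after the job is handed in: terminal held still in the gripper, origin 170-230 mm above the counter, within 40 mm horizontally of the tray's middle, display normal 33-57 degrees from vertical and facing the guest, keypad end to the guest, width within 0.26 rad of the tray's long side, touching neither dock nor tray (height (world z) of terminal between 0.17 and 0.23 m and horizontal distance between terminal and tray below 0.04 m and angle between terminal's own z axis and vertical between 0.575 and 0.995 rad and angle between the y axis of terminal and the y axis of tray, either way round below 0.26 rad and x of terminal_foot in the frame of tray above 0 m and height (world z) of terminal_head above 0.2 m and contact force between terminal and the fingers above 1 N and contact force between terminal and dock below 0.1 N and contact force between terminal and tray below 0.1 N and linear speed of terminal below 0.03 m/s and angular speed of terminal below 0.2 rad/s); the arm keeps its last pose, push and grip.
It fails at once if the bill tray is pushed or tipped (more than 30 mm or 0.3 rad) (distance of tray from where it was at the start of the episode above 0.03 m or angle between tray's own z axis and vertical above 0.3 rad).
It fails at once if the coffee cup or saucer is pushed or tipped (more than 30 mm or 0.3 rad) (distance of any of saucer, cup from where it was at the start of the episode above 0.03 m or angle between any of saucer, cup's own z axis and vertical above 0.3 rad).
It fails at once if the router is pushed or tipped (more than 30 mm or 0.3 rad) (distance of router from where it was at the start of the episode above 0.03 m or angle between router's own z axis and vertical above 0.3 rad).
It fails at once if the sugar jar is pushed or tipped (more than 30 mm or 0.3 rad) (distance of sugar from where it was at the start of the episode above 0.03 m or angle between sugar's own z axis and vertical above 0.3 rad).
It fails at once if the paper roll is pushed or tipped (more than 30 mm or 0.3 rad) (distance of roll from where it was at the start of the episode above 0.03 m or angle between roll's own z axis and vertical above 0.3 rad).
It also fails if it takes over 38 s, if anything falls off the work surface, if the arm or the gripper's body presses on something with over 40 N, if the wrist force passes 120 N, or if a joint passes its speed limit or range.

## Working session

There is one attempt and no reset: what is moved stays moved. The work goes in short steps, each a Python script; the robot and the scene stay as the last script left them, time stands still between calls to the robot, and variables do not carry over. Pictures are saved under pics/ and viewed, and the job is handed in when it is done.

```bash
ls; mkdir -p pics; python3 - <<'E'
from cell import *
import cv2,numpy as np
s=get_state();print(s['clock'],s['position'],s['eef_rot'],s['finger_gap'])
for n in ["scene","top","wrist"]:
    f=grab_frame(n);cv2.imwrite(f"pics/{n}0.png",f["img"][:,:,::-1])
    print(n,f['fx'],f['fy'],f['cx'],f['cy']);print(np.round(f.get("cam_to_world",f.get("T_tool_cam")),4).tolist())
    for t in ["terminal","dock","tray","saucer","cup","router","sugar","roll","terminal_grip","terminal_foot","terminal_head"]:
        r=tip_of(n,t);print(t,[(np.round(d['centre']).tolist(),round(d['score'],2)) for d in r])
print(get_state()['clock'])
E
```

```text
pics
0.0 [ 0.19146446 -0.51496433  0.23049792] [-2.57852483e+00  1.79258941e+00  2.00278299e-03] 1.0007894292152388
scene 462.85677024608964 462.85677024608964 318.46723590646496 237.07891941883946
[[-0.5928, 0.6478, -0.4784, 1.0711], [0.8052, 0.4671, -0.3652, 0.4447], [-0.0131, -0.6018, -0.7986, 1.0071], [0.0, 0.0, 0.0, 1.0]]
terminal [([417.0, 260.0], 0.65)]
dock [([414.0, 282.0], 0.83), ([453.0, 233.0], 0.76)]
tray [([316.0, 270.0], 0.92)]
saucer [([213.0, 215.0], 0.64)]
cup [([208.0, 212.0], 0.82)]
router [([398.0, 375.0], 0.76)]
sugar []
roll [([363.0, 230.0], 0.96)]
terminal_grip [([427.0, 260.0], 0.89)]
terminal_foot [([406.0, 265.0], 0.75)]
terminal_head [([431.0, 256.0], 0.7), ([362.0, 230.0], 0.49)]
top 502.8913872453315 502.8913872453315 315.2249349806168 234.63772902333434
[[-0.0072, -0.9955, 0.0944, 0.3954], [-1.0, 0.0075, 0.0029, 0.0474], [-0.0036, -0.0944, -0.9955, 1.2507], [0.0, 0.0, 0.0, 1.0]]
terminal [([223.0, 258.0], 0.55)]
dock [([229.0, 347.0], 0.66), ([230.0, 258.0], 0.63)]
tray [([318.0, 219.0], 0.97)]
saucer [([462.0, 210.0], 0.7)]
cup [([462.0, 208.0], 0.79)]
router [([193.0, 173.0], 0.92), ([230.0, 261.0], 0.54)]
sugar [([387.0, 135.0], 0.85)]
roll [([312.0, 293.0], 0.58)]
terminal_grip [([220.0, 258.0], 0.82)]
terminal_foot [([245.0, 263.0], 0.7)]
terminal_head [([200.0, 250.0], 0.6), ([464.0, 209.0], 0.47)]
wrist 400.9846582012196 400.9846582012196 321.1782832462983 238.72930527545455
[[1.0, -0.0002, -0.0003, 0.0006], [0.0003, 0.9622, 0.2722, -0.0684], [0.0002, -0.2722, 0.9622, -0.1433], [0.0, 0.0, 0.0, 1.0]]
terminal []
dock []
tray []
saucer []
cup []
router []
sugar []
roll []
terminal_grip []
terminal_foot []
terminal_head []
1.8
```

View pics/scene0.png

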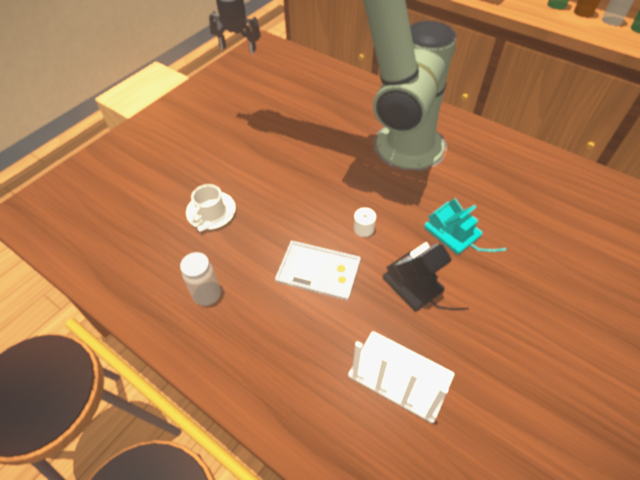

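View pics/top0.png

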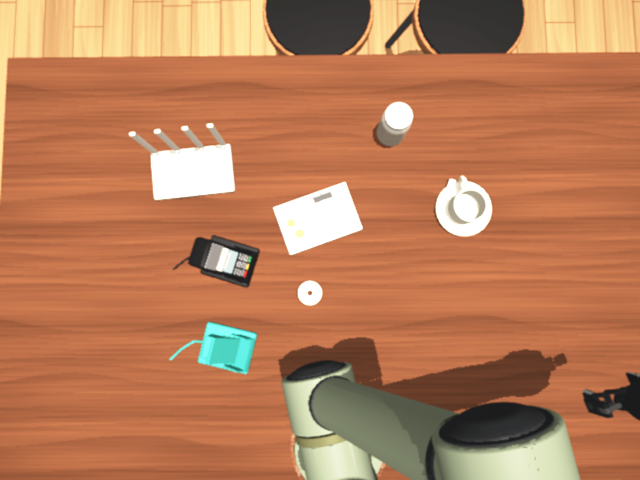

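The real terminal sits in the black dock at top px (225,260) and scene px (417,272). The look-alike is the empty turquoise dock at top (229,347) and scene (453,228). The tray is at top (318,219).

```bash
cat > h.py <<'E'
import numpy as np
from scipy.spatial.transform import Rotation as R
CAM={'scene':(462.857,318.467,237.079,np.array([[-0.5928,0.6478,-0.4784,1.0711],[0.8052,0.4671,-0.3652,0.4447],[-0.0131,-0.6018,-0.7986,1.0071],[0,0,0,1]])),
'top':(502.891,315.225,234.638,np.array([[-0.0072,-0.9955,0.0944,0.3954],[-1.0,0.0075,0.0029,0.0474],[-0.0036,-0.0944,-0.9955,1.2507],[0,0,0,1]]))}
def ray(cam,px):
    f,cx,cy,T=cam
    d=T[:3,:3]@np.array([(px[0]-cx)/f,(px[1]-cy)/f,1.]);return T[:3,3],d/np.linalg.norm(d)
def tri(obs):
    A=np.zeros((3,3));b=np.zeros(3);L=[]
    for c,p in obs:
        o,d=ray(c,p);M=np.eye(3)-np.outer(d,d);A+=M;b+=M@o;L.append((o,M))
    x=np.linalg.solve(A,b);return x,[np.linalg.norm(M@(x-o)) for o,M in L]
def onz(c,p,z):
    o,d=ray(c,p);return o+d*(z-o[2])/d[2]
def proj(c,P):
    f,cx,cy,T=c
    q=(np.atleast_2d(P)-T[:3,3])@T[:3,:3];return np.c_[f*q[:,0]/q[:,2]+cx,f*q[:,1]/q[:,2]+cy]
E
python3 - <<'E'
from h import *
S={'grip':([427,260],[220,258]),'foot':([406,265],[245,263]),'head':([431,256],[200,250]),'term':([417,260],[223,258]),'tray':([316,270],[318,219]),'dock':([414,282],[230,258]),'roll':([363,230],[312,293])}
for k,(s,t) in S.items():
    x,e=tri([(CAM['scene'],s),(CAM['top'],t)]);print(k,x.round(3),np.round(e,4))
for n,p in dict(router=[193,173],sugar=[387,135],saucer=[462,210],tray=[318,219]).items(): print(n,onz(CAM['top'],p,0.01).round(3))
# tray corners top image at rim
C=[[274,213],[348,183],[362,226],[289,253]]
c=np.array([onz(CAM['top'],p,0.012) for p in C]);print(c.round(3),c.mean(0))
e=c[0]-c[1];print(np.linalg.norm(e),np.degrees(np.arctan2(e[1],e[0])));e=c[3]-c[2];print(np.degrees(np.arctan2(e[1],e[0])));e=c[0]-c[3];print(np.linalg.norm(e),np.degrees(np.arctan2(e[1],e[0])))
E
```

```text
grip [0.448 0.274 0.116] [0.0081 0.0081]
foot [0.44  0.226 0.043] [0.0068 0.0068]
head [0.468 0.296 0.173] [0.0031 0.0031]
term [0.452 0.26  0.109] [0.0003 0.0003]
tray [ 0.555  0.042 -0.004] [0.0018 0.0018]
dock [0.454 0.264 0.018] [0.0042 0.0042]
roll [ 0.368  0.062 -0.014] [0.0021 0.0021]
router [0.671 0.357 0.01 ]
sugar [ 0.764 -0.132  0.01 ]
saucer [ 0.572 -0.314  0.01 ]
tray [0.552 0.044 0.01 ]
[[ 0.568  0.153  0.012]
 [ 0.642 -0.032  0.012]
 [ 0.533 -0.065  0.012]
 [ 0.468  0.116  0.012]] [0.55270171 0.04306391 0.012     ]
0.19919069915143142 111.85912304996882
109.92324160311748
0.10644415222530436 20.374589418484323
```

```bash
python3 -c "
import cv2
a=cv2.imread('pics/top0.png')[225:295,170:270];b=cv2.imread('pics/scene0.png')[235:315,370:470]
cv2.imwrite('pics/c.png',cv2.hconcat([cv2.resize(a,(400,280),interpolation=2),cv2.resize(b[:70],(400,280),interpolation=2)]))"
```

```text
(no output)
```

View pics/c.png

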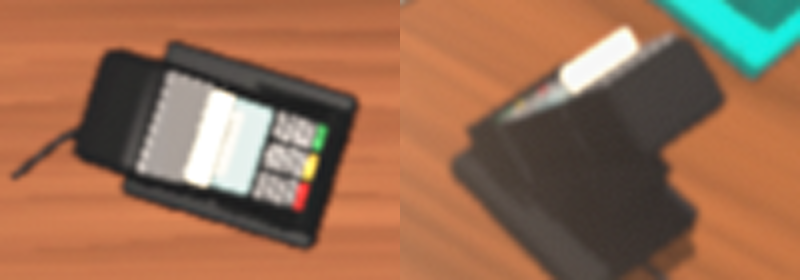

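```bash
cat >> h.py <<'E'
def termR(psi,el=np.radians(60)):
    d=np.array([np.cos(psi),np.sin(psi),0]);k=np.array([0,0,1.])
    x=np.cos(el)*d+np.sin(el)*k;z=-np.sin(el)*d+np.cos(el)*k
    return np.c_[x,np.cross(z,x),z]
def toolpose(O,RT,a,sgn,gx=0.022,gz=0.0,back=0.0):
    """tool grasping at terminal-frame (gx,0,gz); a = approach angle from x to z"""
    u=RT@np.array([np.cos(a),0,np.sin(a)]);zt=-u;xt=sgn*RT[:,1]
    Rt=np.c_[xt,np.cross(zt,xt),zt]
    p=O+RT@np.array([gx,0,gz])+zt*0.019+u*back
    return p,R.from_matrix(Rt).as_rotvec()
TRAY=np.array([0.553,0.043,0]);TPSI=np.radians(20.5)
E
python3 - <<'E'
from cell import *
from h import *
O=np.array([0.452,0.26,0.105]);RT=termR(np.radians(73.5));G=termR(TPSI+np.pi,np.radians(45));GO=TRAY+[0,0,0.2]
for a in (45,55,60,70,80,90):
  for s in (1,-1):
    o=[]
    for (P,M,b) in ((O,RT,.15),(O,RT,0),(O+RT[:,0]*.08,RT,0),(O+RT[:,0]*.05+[0,0,.08],RT,0),(GO,G,0)):
        q=ik(*toolpose(P,M,np.radians(a),s,back=b));o.append(None if q is None else np.round(q,2).tolist())
    print(a,s,o)
E
```

```text
45 1 [[0.2, 0.11, -0.45, 0.88, 0.23, -1.06], [0.28, 0.32, -0.61, 0.5, 0.22, -0.99], [0.34, 0.27, -0.46, 0.68, 0.21, -0.92], [0.32, 0.2, -0.4, 0.82, 0.21, -0.95], [-0.07, 0.33, -0.28, 0.96, -0.0, 2.72]]
45 -1 [[0.2, 0.11, -0.45, 0.88, 0.23, 2.08], [0.28, 0.32, -0.61, 0.5, 0.22, 2.15], [0.34, 0.27, -0.46, 0.68, 0.21, 2.22], [0.32, 0.2, -0.4, 0.82, 0.21, 2.2], [-0.07, 0.33, -0.28, 0.96, 0.0, -0.42]]
55 1 [[0.05, 0.05, -0.58, 0.78, 0.41, -1.2], [0.19, 0.29, -0.72, 0.36, 0.38, -1.05], [0.26, 0.22, -0.58, 0.53, 0.37, -0.97], [0.24, 0.15, -0.52, 0.68, 0.37, -1.0], [-0.03, 0.46, -0.1, 1.17, -0.07, 2.76]]
55 -1 [[0.05, 0.05, -0.58, 0.78, 0.41, 1.94], [0.19, 0.29, -0.72, 0.36, 0.38, 2.09], [0.26, 0.22, -0.58, 0.53, 0.37, 2.17], [0.24, 0.15, -0.52, 0.68, 0.37, 2.14], [-0.03, 0.46, -0.1, 1.17, -0.07, -0.38]]
60 1 [[-0.03, 0.04, -0.65, 0.74, 0.5, -1.27], [0.14, 0.28, -0.77, 0.28, 0.47, -1.08], [0.22, 0.21, -0.64, 0.45, 0.45, -1.0], [0.19, 0.13, -0.58, 0.6, 0.46, -1.03], [-0.02, 0.52, -0.01, 1.28, -0.09, 2.78]]
60 -1 [[-0.03, 0.04, -0.65, 0.74, 0.5, 1.87], [0.14, 0.28, -0.77, 0.28, 0.47, 2.06], [0
[... 634 characters left out ...]
 0.8, -1.05], [0.03, 0.12, -0.79, 0.3, 0.82, -1.1], [0.03, 0.81, 0.35, 1.7, -0.19, 2.87]]
80 -1 [[-0.34, 0.16, -0.81, 0.66, 0.87, 1.49], [-0.03, 0.36, -0.93, -0.02, 0.83, 1.96], [0.06, 0.23, -0.85, 0.1, 0.8, 2.09], [0.03, 0.12, -0.79, 0.3, 0.82, 2.04], [0.03, 0.81, 0.35, 1.7, -0.19, -0.27]]
90 1 [[-0.46, 0.32, -0.84, 0.7, 1.02, -1.9], [-0.1, 0.45, -0.99, -0.18, 1.02, -1.21], [-0.0, 0.29, -0.94, -0.12, 0.98, -1.04], [-0.04, 0.17, -0.89, 0.11, 1.0, -1.1], [0.05, 0.96, 0.54, 1.92, -0.22, 2.92]]
90 -1 [[-0.46, 0.32, -0.84, 0.7, 1.02, 1.24], [-0.1, 0.45, -0.99, -0.18, 1.02, 1.93], [-0.0, 0.29, -0.94, -0.12, 0.98, 2.1], [-0.04, 0.17, -0.89, 0.11, 1.0, 2.04], [0.05, 0.96, 0.54, 1.92, -0.22, -0.22]]
```

```bash
cat >> h.py <<'E'
A=np.radians(65);SG=-1
def wcam(f,s):
    T=np.eye(4);T[:3,:3]=R.from_rotvec(s['eef_rot']).as_matrix();T[:3,3]=s['position']
    return (f['fx'],f['cx'],f['cy'],T@np.array(f['T_tool_cam']))
E
python3 - <<'E'
from cell import *
from h import *
import cv2,pickle
O=np.array([0.452,0.26,0.105]);RT=termR(np.radians(73.5))
out=[]
for i,(back,off) in enumerate([(.17,[0,0,0.06]),(.17,[0.03,-0.02,-0.0])]):
    p,r=toolpose(O,RT,A,SG,back=back)
    movep(p+np.array(off),r) ; sleep(0.2)
    s=get_state();f=grab_frame("wrist");c=wcam(f,s)
    cv2.imwrite(f"pics/w{i}.png",f["img"][:,:,::-1])
    print(s['clock'],s['position'])
    det={}
    for t in ["terminal","terminal_grip","terminal_foot","terminal_head","dock"]:
        d=tip_of("wrist",t);det[t]=d;print(t,[(np.round(x['centre']).tolist(),round(x['score'],2)) for x in d])
    out.append((c,det))
pickle.dump(out,open('o.pkl','wb'))
for t in out[0][1]:
    if out[0][1][t] and out[1][1][t]:
        print(t,tri([(c,d[t][0]['centre']) for c,d in out]))
E
```

```text
4.6 [0.43077492 0.18713963 0.30768171]
terminal []
terminal_grip [([320.0, 237.0], 0.91)]
terminal_foot [([316.0, 316.0], 0.8), ([318.0, 194.0], 0.41)]
terminal_head [([319.0, 193.0], 0.96)]
dock [([140.0, 333.0], 0.84)]
5.4833 [0.46083194 0.16779273 0.24913771]
terminal [([273.0, 224.0], 0.66)]
terminal_grip []
terminal_foot [([281.0, 294.0], 0.55)]
terminal_head [([267.0, 140.0], 0.8)]
dock []
terminal_foot (array([0.43712853, 0.22777718, 0.01758145]), [np.float64(0.001717872306251558), np.float64(0.001717872306251589)])
terminal_head (array([0.46137975, 0.29508072, 0.17839697]), [np.float64(0.0003692418748702021), np.float64(0.000369241874870246)])
```

View pics/w0.png

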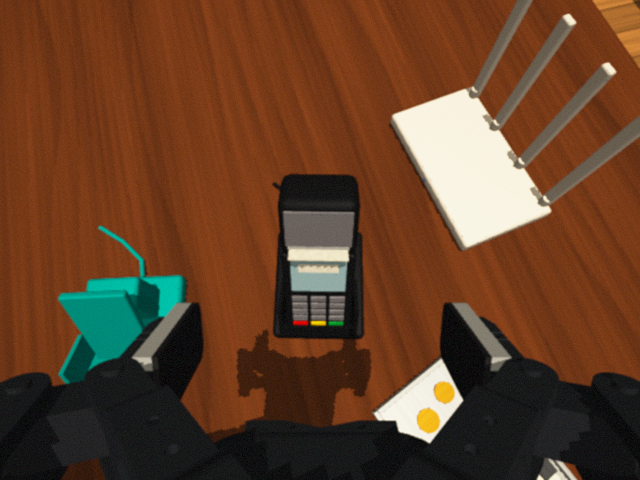

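View pics/w1.png

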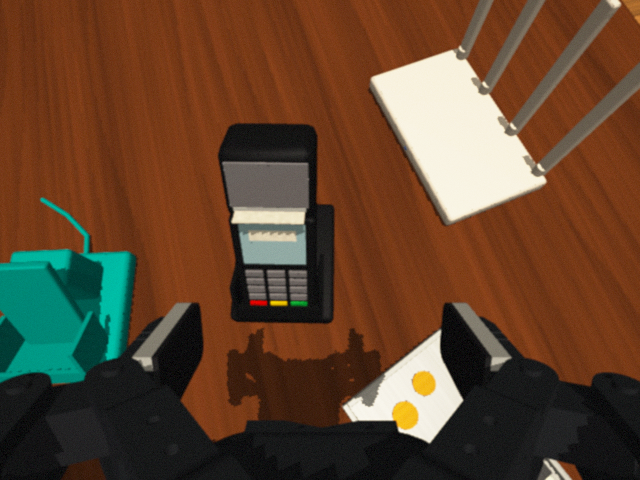

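```bash
cat > ov.py <<'E'
from h import *
import cv2,pickle,sys
O=np.array(eval(sys.argv[1]));psi=np.radians(float(sys.argv[2]))
RT=termR(psi);o=pickle.load(open('o.pkl','rb'));out=[]
def box(x0,x1,z0,z1):
    P=[(x,y,z) for x in(x0,x1) for y in(-33,33) for z in (z0,z1)];return np.array(P)/1000
E_=[(0,1),(2,3),(4,5),(6,7),(0,2),(1,3),(4,6),(5,7),(0,4),(1,5),(2,6),(3,7)]
def draw(im,c,x0,y0,x1,y1,k):
    im=cv2.resize(im[y0:y1,x0:x1],None,fx=k,fy=k,interpolation=cv2.INTER_CUBIC)
    for b,col in((box(-82,20,-15,15),(0,255,0)),(box(20,78,-30,18),(0,0,255))):
        p=(proj(c,b@RT.T+O)-[x0,y0]+.5)*k
        for i,j in E_: cv2.line(im,tuple(int(v) for v in p[i]),tuple(int(v) for v in p[j]),col,1)
    return im
a=draw(cv2.imread('pics/w0.png'),o[0][0],250,160,390,350,2.5)
b=draw(cv2.imread('pics/w1.png'),o[1][0],200,110,340,330,2.5)
c=draw(cv2.imread('pics/top0.png'),CAM['top'],180,220,270,300,2.5)[:,:]
d=draw(cv2.imread('pics/scene0.png'),CAM['scene'],375,230,465,310,2.5)
W=np.zeros((560,800+160,3),np.uint8)
W[:a.shape[0],:350]=a;W[:550,350:700]=b[:550];W[:200,700:925]=c;W[210:410,700:925]=d
cv2.imwrite(sys.argv[3],cv2.resize(W,(800,467),interpolation=cv2.INTER_AREA))
E
python3 ov.py "[0.450,0.2577,0.110]" 73.5 pics/ov1.png
```

```text
(no output)
```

View pics/ov1.png

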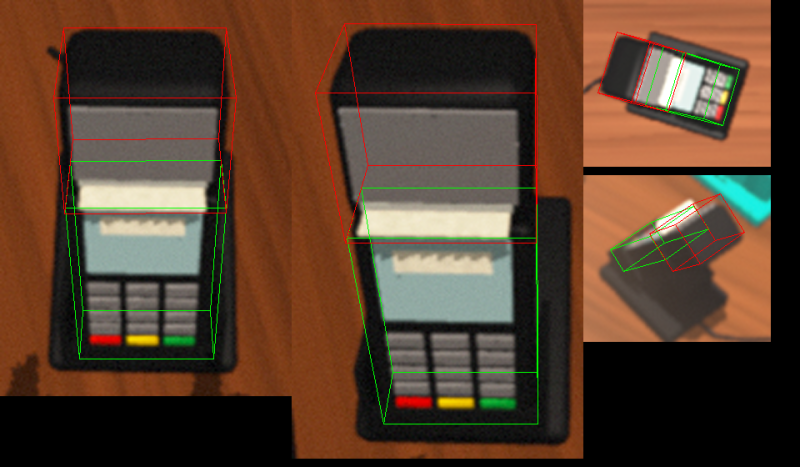

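The model overlay matches the wrist, top and scene pictures to within about 3 mm. Now the approach and grasp.

```bash
cat >> h.py <<'E'
O0=np.array([0.450,0.2577,0.109]);RT0=termR(np.radians(73.5))
E
python3 - <<'E'
from cell import *
from h import *
import cv2
p,r=toolpose(O0,RT0,A,SG,back=.12); move_l(p,0.2,rot=r)
p,r=toolpose(O0,RT0,A,SG); print(move_l(p,0.08,rot=r,until_force=8))
s=get_state();print(s['position']-p,s['contact_force'])
f=grab_frame("wrist");cv2.imwrite("pics/w2.png",f["img"][:,:,::-1])
print(s['clock'])
E
```

```text
False
[ 0.00024469 -0.00010217  0.00034031] [ 0.07143466 -0.29315817  0.65223997]
7.9
```

View pics/w2.png

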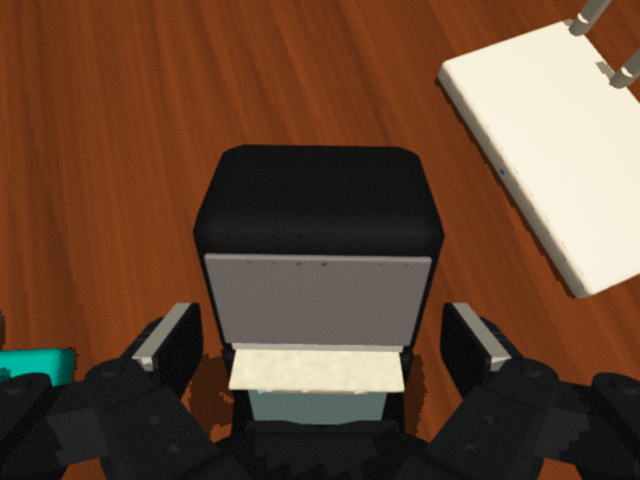

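The terminal (columns 195–442) is centred between the fingers (202–442), with no contact. Next I grip it and draw it out along its own axis.

```bash
python3 - <<'E'
from cell import *
from h import *
import cv2
grab(70);sleep(.2)
s=get_state();print(s['clock'],s['finger_gap'],s['contact_force'],s['wrist_torque'])
p0,r=toolpose(O0,RT0,A,SG)
print(move_l(p0+RT0[:,0]*.07,0.06,until_force=20))
s=get_state();print(s['clock'],s['finger_gap'],s['contact_force'],s['wrist_torque'],s['position']-p0)
for n in("wrist","scene"):
    f=grab_frame(n);cv2.imwrite(f"pics/{n}3.png",f["img"][:,:,::-1])
E
python3 -c "
import cv2
a=cv2.imread('pics/wrist3.png');b=cv2.imread('pics/scene3.png')[150:330,350:510]
cv2.imwrite('pics/c3.png',cv2.hconcat([cv2.resize(a,(400,300)),cv2.resize(b,(400,300))]))"
```

```text
8.4833 0.7590933429054677 [-3.54496054 -4.92590957  7.23454026] [-0.55295391  0.69072407  0.30409254]
False
9.8 0.7553222525127383 [-1.69622326 -3.67393588  1.09307346] [-1.58236658  0.55532869  0.13036227] [0.01017492 0.03381192 0.06100369]
```

View pics/c3.png

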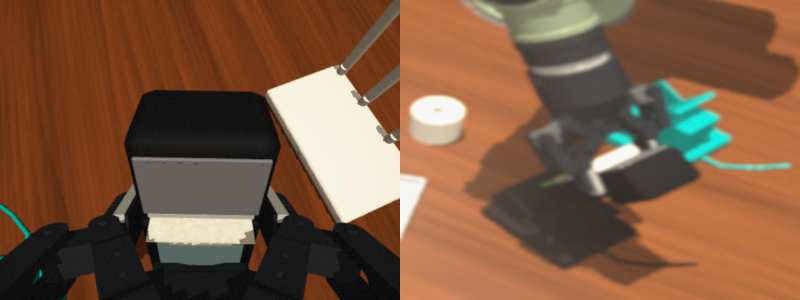

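```bash
python3 - <<'E'
from cell import *
from h import *
import cv2,pickle
s=get_state();p=np.array(s['position'])
move_l(p+RT0[:,0]*.03+[0,0,.08],0.12)
s=get_state();print(s['clock'],s['finger_gap'],s['contact_force'],s['wrist_torque'])
G=termR(TPSI+np.pi,np.radians(45))
p,r=toolpose(TRAY+[0,0,.25],G,A,SG);movep(p,r)
p,r=toolpose(TRAY+[0,0,.20],G,A,SG);move_l(p,0.08);sleep(.3)
s=get_state();print(s['clock'],s['finger_gap'],s['position']-p,s['contact_force'],s['wrist_torque'])
o={}
for n in("wrist","scene","top"):
    f=grab_frame(n);cv2.imwrite(f"pics/{n}4.png",f["img"][:,:,::-1]);c=CAM.get(n) or wcam(f,s)
    for t in("terminal","terminal_foot","terminal_head","tray","terminal_grip"):
        d=tip_of(n,t);
        print(n,t,[(np.round(x['centre']).tolist(),round(x['score'],2)) for x in d])
        if d:o.setdefault(t,[]).append((n,c,d[0]['centre']))
pickle.dump((o,wcam(grab_frame('wrist'),s)),open('o4.pkl','wb'))
exp=dict(terminal=TRAY+[0,0,.2],terminal_foot=TRAY+[0,0,.2]-.082*G[:,0],terminal_head=TRAY+[0,0,.2]+.078*G[:,0],terminal_grip=TRAY+[0,0,.2]+.022*G[:,0])
for t,v in o.items():
    if t in exp: print(t,exp[t].round(3),[(n,proj(c,exp[t])[0].round()) for n,c,_ in v])
    if len(v)>1: print(t,[(x.round(3) if hasattr(x,'round') else np.round(x,4)) for x in tri([w[1:] for w in v])])
E
```

```text
10.9417 0.7564398710842004 [ 1.00744735  0.30802885 -3.2614068 ] [-1.01441294  0.26701133  0.03408156]
14.1417 0.7573667146898999 [ 2.37223179e-04 -2.16663769e-05  3.92864872e-04] [ 0.27211013 -0.28368334 -4.65621403] [ 0.27360541 -0.49762247 -0.02696094]
wrist terminal [([321.0, 352.0], 0.95)]
wrist terminal_foot []
wrist terminal_head [([324.0, 189.0], 0.63)]
wrist tray []
wrist terminal_grip [([320.0, 315.0], 0.8)]
scene terminal [([314.0, 220.0], 0.66)]
scene terminal_foot [([311.0, 254.0], 0.61), ([316.0, 223.0], 0.24)]
scene terminal_head [([324.0, 184.0], 0.59)]
scene tray [([318.0, 273.0], 0.72)]
scene terminal_grip [([322.0, 213.0], 0.63)]
top terminal []
top terminal_foot [([329.0, 230.0], 0.63)]
top terminal_head []
top tray []
top terminal_grip []
terminal [0.553 0.043 0.2  ] [('wrist', array([323., 369.])), ('scene', array([316., 220.]))]
terminal [array([0.55 , 0.038, 0.195]), array([0.0028, 0.0028])]
terminal_head [0.501 0.024 0.255] [('wrist', array([324., 202.])), ('scene', array([322., 186.]))]
terminal_head [array([0.498, 0.023, 0.257]), array([0.0008, 0.0008])]
terminal_grip [0.538 0.038 0.216] [('wrist', array([323., 334.])), ('scene', array([318., 211.]))]
terminal_grip [array([0.532, 0.038, 0.202]), array([0.0045, 0.0045])]
terminal_foot [0.607 0.063 0.142] [('scene', array([309., 256.])), ('top', array([309., 187.]))]
terminal_foot [array([0.528, 0.012, 0.012]), array([0.0053, 0.0053])]
```

View pics/scene4.png

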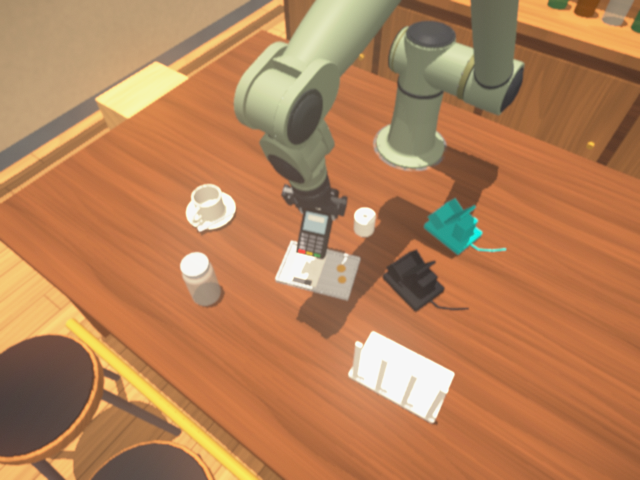

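View pics/top4.png

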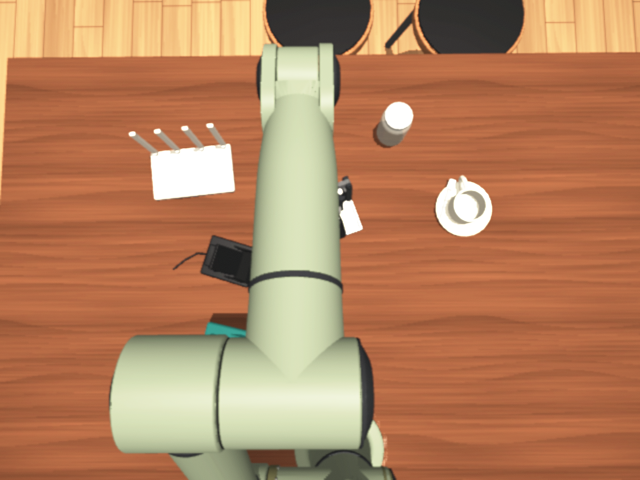

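View pics/wrist4.png

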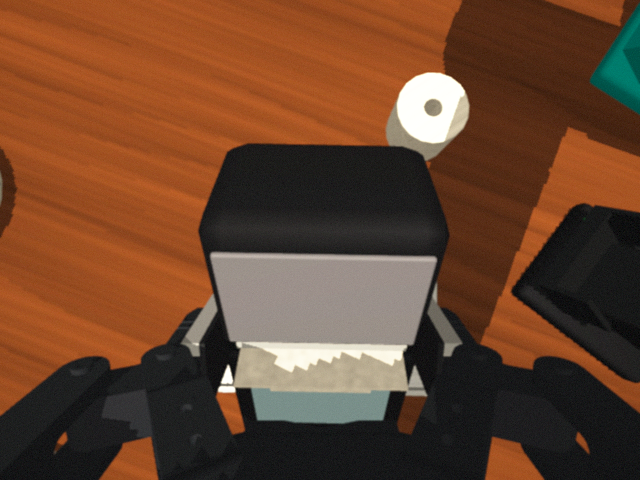

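The terminal sits over the tray with its display facing the guest. It looks the same between the fingers as at the grasp (head top edge at row 145, corners near row 228), so it hasn't slipped or pitched. The network checks agree within about 5 mm at the origin and head. Tray, roll, router, saucer and sugar are where they started. Handing in.

```bash
python3 - <<'E'
from cell import *
import numpy as np
s=get_state();print(s['clock'],s['finger_gap'],np.abs(s['joint_velocities']).max(),s['contact_force'])
sign_off()
E
```

```text
15.0917 0.7607221568525009 0.0029511637609157546 [ 0.2220966  -0.36607113 -4.52378526]
the job is handed in; nothing more can be done
```

I gripped the terminal across its width at 70 N and drew it out of the black dock along its own axis. It is now held over the middle of the bill tray with its display to the guest, leaned to the planned 45°. I handed the job in at about 15 s; no verdict is reported.

- **Position:** the last two-view measurement put the terminal's origin at (0.550, 0.038, 0.195), against a target of (0.553, 0.043, 0.200). The head measured 0.257 m high. These points rest on the wrist and scene cameras, because the arm hid the terminal from the top camera.
- **Lean:** I did not measure the 45° directly. It rests on the arm reaching its pose and the terminal looking the same in the wrist picture as at the grasp, so it had not slipped.
- **Grip:** the fingers stopped at about 65 mm. The force on the tool was about 4.5 N downward, with the arm still.
- **Surroundings:** everything I could see had not moved. The arm covered most of the tray in the last top picture; in the scene picture it was within about 4 px of its first reading.
- **Disagreements:** the keypad-end point came out badly wrong because the top network picked a false spot, so I discarded it. The grip point was 14 mm low in height, but the scene picture, head and origin all agreed with the planned pose.

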